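# Arm the bench press and hold it closed

### The job

Close the small bench press onto its plate from its control deck, pressing with closed fingers and grasping nothing: first tip the rocker switch over by pressing its raised far half (the half with the rib) fully down, then press the square key down until it stays in, then push the mushroom button right down and finish the program while still holding it down. Leave the flat round button unpressed, and do not disturb the plate on the anvil or the tools lying round the press.

Things in the scene. Friction and masses are not known exactly. Their poses are not given: they have to be found in the camera images.
- station: the bench press, one fixed machine. Origin: underside, below the middle of its control deck; x points from deck to anvil (away from the robot), y along the row of controls, z up. Deck: grey box 130 x 345 mm (x, y), top face 60 mm above the bench, four controls on it at x = 0 and y = -120, -40, 40, 120 mm (order changes). Base plate x -70 to 255 mm, y +-180 mm, 12 mm thick
- head (a point): front of the press head, lower edge: crosshead 260 mm wide, 140 to 178 mm above the bench, on two columns behind the deck at station y = +-105 mm, with an actuator on top that reaches 242 mm; keep clear
- rocker (a joint): rocker switch on the deck: black paddle, 71 mm along station x, 36 mm wide, pivoting about its middle. Radians: -0.2 = off (near half level, far half standing up at 23 degrees), +0.2 = on (far half, with the grey rib, pressed down level to its stop). Starts off, -0.2 to -0.15. Stays where it is left; needs about 2.5 N at point rocker_far
- rocker_far (a point): where to press the rocker: on the face of its far half, 24 mm from the pivot towards the anvil; moves with it, about 10 mm down from off to on (about 20 and 10 mm above the deck top)
- key (a joint): square key, black, 30 x 30 mm, fixed on the deck in one of its four bays, which one changes. Metres pressed: 0 = out (top 14 mm above the deck top), 0.006 = fully in at its stop. Starts 0 to 0.0005. It has no return spring and stays in; needs about 2.5 N
- key_top (a point): centre of the square key's top face; moves with it
- palm (a joint): mushroom button, black domed head 44 mm across on a stem, fixed on the deck in one of its four bays, which one changes. Metres pressed: 0 = up (crown 32 mm above the deck top), 0.010 = fully down at its stop. A spring returns it: about 1 N to start, 5 N fully down
- palm_box: the mushroom button's module (collar and head together); origin on the deck top under the middle of the head
- palm_top (a point): crown of the mushroom button, the centre of its top; moves with it
- round_button (a joint): flat round button, black, 30 mm across, top 14 mm above the deck top, fixed on the deck in one of its four bays, which one changes, sprung. Metres pressed: 0 = up, 0.006 = fully in. Not to be pressed
- round_top (a point): centre of the flat round button's top
- ram (a joint): the press ram with its round foot over the anvil; metres lowered: 0 = up, 0.020 = closed onto the plate. Driven by the mushroom button (twice its travel), never by hand
- plate: loose steel plate 35 x 110 x 8 mm lying on the anvil under the ram; origin at the centre of its underside; not to be touched
- screwdriver: loose screwdriver, 200 mm long, 30 mm high, lying on the bench in front of the deck; origin at the centre of its underside; not to be moved
- tape_measure: loose tape measure 37 x 80 x 69 mm standing on the bench to the left of the deck; origin at the centre of its underside; not to be moved
- small_spanner: loose spanner, 134 mm long, 9 mm high, lying on the bench to the right of the deck; origin at the centre of its underside; not to be moved

How it is judged:
By the outcome, as a careful person would: the job done as asked, in the order asked, and still so for the second after the job is handed in, while the arm keeps its last pose, push and grip.
It also fails if it takes over 40 s, if anything falls off the work surface, if the arm or the gripper's body presses on something with over 40 N, if the wrist force passes 120 N, or if a joint passes its speed limit or range.

### The arm

A 7-joint arm with a two-finger parallel gripper is mounted at the origin on a cart in front of the work surface, level with it; the furniture and walls round the work are solid. World frame = base frame: x ahead of the robot, y to its left, z up, the work surface at z = 0. Lengths are in m, angles in rad, forces in N, time in s.
With the tool pointing down it reaches from about 0.425 to 0.925 m from the base axis. Payload 6.8 kg.
Tool frame: the origin (TCP) lies midway between the tips of the shut fingers; the grasp point (between the pads) lies 19 mm behind it (bot.pinch_z is the distance from the TCP to the grasp point, in m); x points along the fingers, y is the direction in which the jaws open and shut, and the axes are right-handed (so a half turn about x gives the same grasp; the last joint's range is limited). The gripper opens to 85 mm and grips with 20 to 120 N. Pads are 22 mm wide; open, the fingers measure 114 mm over their backs; the gripper's body (76 mm by 85 mm) begins 54 mm behind the grasp point. The pads swing forward as they close: fully open they stand 13 mm farther back than shut.
Start: joints at [1.111, 0.477, 0.022, 1.555, -0.011, 1.109, -0.083], TCP at [0.233, -0.634, 0.231] pointing down, gripper open.
Joint ranges: [-2.96, 2.96], [-0.34, 2.1], [-1.41, 1.46], [0.24, 2.44], [-1.37, 4.51], [0.17, 1.92], [-2.96, 2.96]. Speed limits (rad/s): [2.39, 2.39, 3.14, 3.14, 3.14, 3.14, 3.14].

### API

Orientations are given as a unit quaternion [w, x, y, z].
In Python, from station import bot gives the robot as it stands. The module is installed in compiled form; this text tells all that it offers.
- The arm moves only by the tool step_arm, never from a script. Its argument "plan" is a list of rows, each a list of 6 numbers: the shift along the tool's x, y, z in units of 40 mm (1.0 is 40 mm), then the turn, a rotation vector about the tool's x, y, z in units of 360 degrees (1.0 is 360 degrees). In form: [[dx, dy, dz, ax, ay, az], ...]. A call has 1 to 8 rows; each row shifts and turns the commanded pose from where the row before left it, along the tool's axes as they then stand; what a row does not reach is not made up. A row lasts 1/8 s, in which the tool goes at most 62.5 mm and 10.7 degrees, less where a joint would pass 70% of its speed; a pose out of reach is approached as far as the arm can. A call with a number of a shift or a turn outside -1 to 1 is refused whole. A call with a gripper value outside its range is refused whole. "fingers" is the closure, from -1 (fully open) to 1 (shut), set as the call begins (left out, the last holds). The fingers move at their own pace and stop on an object; "force" is the grip in N (left out, the last holds). Time passes only in rows, so rows that do not move let the fingers close. It gives the time, the measured TCP pose, the force and the opening at its end, in the units of the state.
- bot.get_obs(): the state, without advancing time (a new reading comes with each control period).
- bot.read_camera(name): name is "scene" or "top" or "wrist"; returns (picture, depth): 384x512x3 uint8, red, green, blue; 384x512 float32, m along the optical axis (not along the pixel's ray), 0 where there is no reading.
- bot.camera_model(name): a dict with "mtx" (3x3 intrinsics, pixels), "k1" (the pictures are not rectified: a ray, as slopes to the right and down, at radius r is drawn at 1 + k1 r^2 times it, then the intrinsics apply), "origin" and "rotation" of the camera in the world; the wrist camera has in their place "T_tool_cam" (4x4, takes a point from camera to tool coordinates, whose origin is the TCP and whose axes are the tool frame's). Camera axes: x right, y up, looking along -z (the intrinsics and any distortion apply to the point x, -y, -z); pixel columns grow to the right and rows downward; lengths in m; the calibration is good to about 2 mm. A picture is of the moment at which its call begins: read the wrist's pose just before it. camera_model takes no time and is no camera call.
- bot.hand_in(): hands the job in, once; it reports no verdict.
The state is a dict: "t": time; "q": joint angles; "joint_vel": joint speeds; "joint_torque": joint torques, N m; "eef_pos": TCP position; "tool_rot": TCP orientation; "contact_force": force on the tool from outside, world axes, zero at the start; "torque": the same for the moment, N m; "gripper_width": opening from 0.0 (shut) to 1.0 (fully open).
Only numpy, scipy, OpenCV 4.12 (cv2) and the standard library are available. Lean on these libraries where they do the work, as an engineer would, in place of code of your own. Each camera call takes 0.05 s, during which the arm holds its last target.

## Working session

There is one attempt and no reset: what is moved stays moved. The work goes in short steps, Python scripts to look and compute and a tool call to move; the robot and the scene stay as the last step left them, time stands still between calls to the robot, and variables do not carry over. Pictures are saved under pics/ and viewed, and the job is handed in when it is done.

Besides the shell and the picture viewer there is one more tool, called by a JSON object that holds its "fn" and its "kwargs", one argument or row to a line. step_arm: Moves the arm, as the interface text tells. Shifts and turns lie within -1 to 1; 1 stands for 40 mm of shift or 360 degrees of turn. Its arguments: {"type":"object","properties":{"plan":{"type":"array"},"fingers":{"type":"number"},"force":{"type":"number"}},"required":["plan"]}

```bash
mkdir -p pics; python3 - <<'E'
from station import bot
import cv2, numpy as np
o=bot.get_obs(); print({k:np.round(v,3).tolist() for k,v in o.items()})
for n in ("scene","top"):
    p,d=bot.read_camera(n); cv2.imwrite(f"pics/{n}0.png",p[:,:,::-1]); np.savez(f"{n}0.npz",p=p,d=d)
    m=bot.camera_model(n); print(n,{k:np.round(v,4).tolist() for k,v in m.items()})
print(bot.camera_model("wrist"), bot.pinch_z)
E
```

```text
{'t': 0.0, 'q': [1.111, 0.478, 0.022, 1.556, -0.012, 1.109, -0.083], 'joint_vel': [0.0, 0.001, -0.001, -0.0, 0.001, -0.002, -0.0], 'joint_torque': [0.0, -59.645, 1.608, -28.119, 0.013, 0.009, -0.0], 'eef_pos': [0.232, -0.633, 0.23], 'tool_rot': [-0.123, -0.696, -0.124, 0.696], 'contact_force': [-0.493, 0.268, -0.593], 'torque': [0.009, -0.015, -0.007], 'gripper_width': 1.002}
scene {'mtx': [[493.3303, 0.0, 259.3076], [0.0, 493.3303, 197.6363], [0.0, 0.0, 1.0]], 'k1': -0.0363, 'origin': [-0.3295, -0.5959, 0.7377], 'rotation': [0.776, 0.4426, -0.2209, -0.3913]}
top {'mtx': [[370.5391, 0.0, 253.934], [0.0, 370.5391, 194.0167], [0.0, 0.0, 1.0]], 'k1': -0.0508, 'origin': [0.4593, 0.0403, 1.0143], 'rotation': [-0.7021, -0.0296, 0.033, 0.7107]}
{'mtx': array([[299.30758336,   0.        , 253.82788973],
       [  0.        , 299.30758336, 189.79937671],
       [  0.        ,   0.        ,   1.        ]]), 'k1': -0.04846691116493756, 'T_tool_cam': array([[ 4.60266994e-04,  2.84792119e-01, -9.58589191e-01,
        -1.42429637e-01],
       [ 9.99999174e-01, -1.28140436e-03,  9.94511008e-05,
        -4.17151053e-07],
       [-1.20001748e-03, -9.58588445e-01, -2.84792474e-01,
        -7.24771550e-02],
       [ 0.00000000e+00,  0.00000000e+00,  0.00000000e+00,
         1.00000000e+00]])} 0.0187
```

View pics/scene0.png

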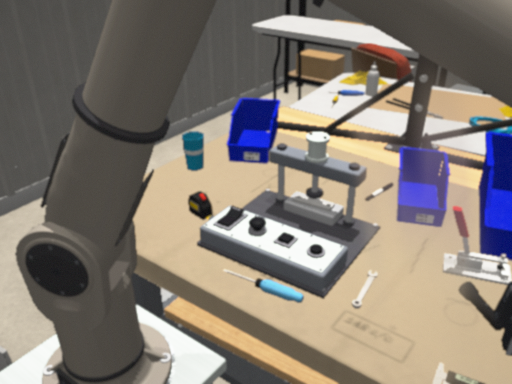

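View pics/top0.png

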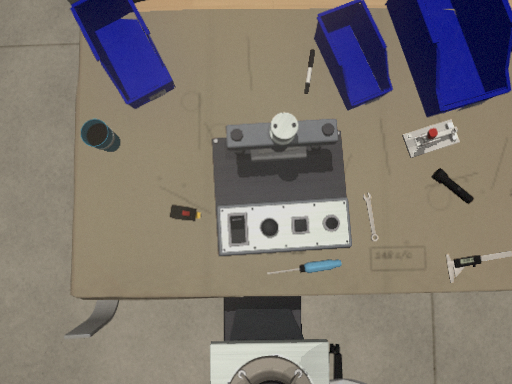

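Scene camera shows the deck with four controls. In the top view they are, from left: rocker (238,229), mushroom (269,227), key (300,226) and round button (331,223). The screwdriver is in front at (305,268), the tape measure at left (185,213) and the spanner at right (371,217). I'll measure them next.

```bash
cat > h.py <<'E'
import numpy as np, cv2
from scipy.spatial.transform import Rotation as R
from station import bot
def model(n,pose=None):
    m=bot.camera_model(n)
    if n=="wrist":
        T=m["T_tool_cam"]; p,q=pose; Rt=R.from_quat(np.r_[q[1:],q[0]]).as_matrix()
        return m["mtx"],m["k1"],Rt@T[:3,3]+p,Rt@T[:3,:3]
    q=m["rotation"]; q=np.asarray(q)
    Rm=R.from_quat(np.r_[q[1:],q[0]]).as_matrix() if q.size==4 else q
    return m["mtx"],m["k1"],np.array(m["origin"]),Rm
def slopes(uv,K,k1):
    s=cv2.undistortPoints(np.array(uv,float).reshape(-1,1,2),K,np.array([k1,0,0,0.])).reshape(-1,2)
    return s
def ray(uv,M):
    K,k1,o,Rm=M; s=slopes(uv,K,k1)
    return o,(Rm@np.c_[s[:,0],-s[:,1],-np.ones(len(s))].T).T
def onz(uv,z,M):
    o,d=ray(uv,M); return o+d*((z-o[2])/d[:,2])[:,None]
def dep(uv,D,M):
    o,d=ray(uv,M); return np.array([o+dd*D[int(round(v)),int(round(u))] for (u,v),dd in zip(uv,d)])
def proj(P,M):
    K,k1,o,Rm=M; c=(np.atleast_2d(P)-o)@Rm; s=np.c_[c[:,0],-c[:,1]]/-c[:,2:]
    s=s*(1+k1*(s**2).sum(1))[:,None]; return s@K[:2,:2].T+K[:2,2]
E
python3 - <<'E'
from h import *
z=np.load("top0.npz"); p,D=z["p"],z["d"]; M=model("top")
cv2.imwrite("pics/top0z.png",cv2.resize(p[140:290,160:400],None,fx=3.3,fy=3.3,interpolation=cv2.INTER_CUBIC)[:,:,::-1])
hsv=cv2.cvtColor(p,cv2.COLOR_RGB2HSV)
w=((hsv[:,:,2]>150)&(hsv[:,:,1]<50)).astype(np.uint8); w[:190]=0;w[265:]=0;w[:,:205]=0;w[:,360:]=0
w=cv2.morphologyEx(w,cv2.MORPH_OPEN,np.ones((2,2)))
cs,_=cv2.findContours(w,cv2.RETR_EXTERNAL,cv2.CHAIN_APPROX_NONE)
c=max(cs,key=cv2.contourArea)
P=onz(c.reshape(-1,2),0.06,M)[:,:2]
r=cv2.minAreaRect((P*1000).astype(np.float32)); print("deck",r)
uv=[(238,229),(269,227),(300,226),(331,223),(225,245),(185,213),(305,268),(371,217),(238,215),(238,240)]
print(np.round(dep(uv,D,M),4))
# holes
dark=(hsv[:,:,2]<110).astype(np.uint8); hull=np.zeros_like(dark); cv2.drawContours(hull,[cv2.convexHull(c)],-1,1,-1); 
dark&=cv2.erode(hull,np.ones((3,3)))
cs,_=cv2.findContours(dark,cv2.RETR_EXTERNAL,cv2.CHAIN_APPROX_NONE)
for k in cs:
    if cv2.contourArea(k)>60: print(cv2.minAreaRect(k))
E
```

```text
deck ((458.5340576171875, -43.567718505859375), (113.87959289550781, 327.60272216796875), 2.9993889331817627)
[[ 0.4545  0.0767  0.0706]
 [ 0.4586 -0.0009  0.0941]
 [ 0.4601 -0.0806  0.0728]
 [ 0.4666 -0.1594  0.0742]
 [ 0.4141  0.1107  0.0613]
 [ 0.4967  0.2119  0.068 ]
 [ 0.3494 -0.0973  0.0271]
 [ 0.4818 -0.2833  0.0098]
 [ 0.4901  0.0766  0.0657]
 [ 0.4268  0.0769  0.0737]]
((300.0, 225.0), (12.0, 12.0), 90.0)
((269.0, 227.5), (17.0, 16.0), 90.0)
((331.5000305175781, 222.50003051757812), (11.31370735168457, 11.31370735168457), 45.0)
((237.40882873535156, 228.76795959472656), (27.015239715576172, 14.190884590148926), 86.98721313476562)
```

View pics/top0z.png

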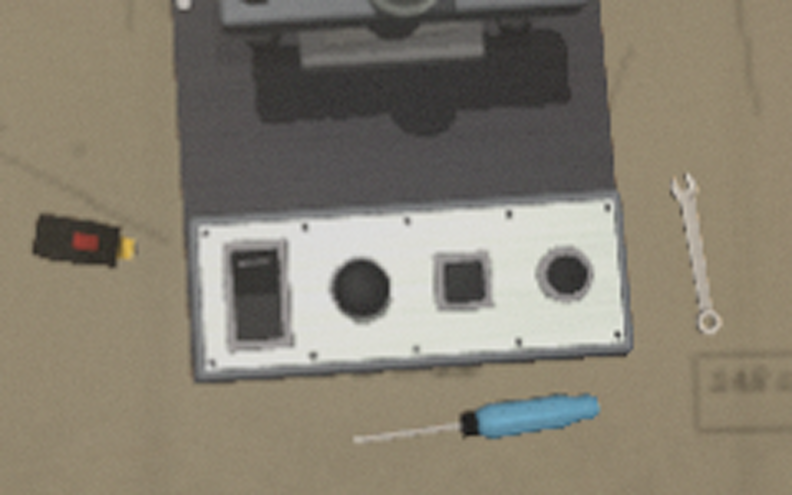

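```bash
python3 - <<'E'
from h import *
z=np.load("top0.npz"); p,D=z["p"],z["d"]; M=model("top")
print("key",onz([(300,225)],.074,M),"palm",onz([(269,227.3)],.082,M),"round",onz([(331.5,222.5)],.074,M),"rk",onz([(237.4,228.8)],.068,M))
zs=np.load("scene0.npz"); Ms=model("scene")
# deck corner white, in crop px/3.3+offset
cr=np.array([(192,217),(616,192),(632,350),(197,379)])/3.3+[160,140]
P=onz(cr,.06,M); print("corners",np.round(P,4)); print(P.mean(0))
# head front
print("head",np.round(dep([(240,150),(280,148),(330,145),(284,127),(240,140),(325,133)],D,M),4))
o=bot.get_obs(); q=o["tool_rot"]; print("tool axes cols\n",np.round(R.from_quat(np.r_[q[1:],q[0]]).as_matrix(),3))
S=cv2.resize(zs["p"][140:310,180:400],None,fx=3.5,fy=3.5,interpolation=cv2.INTER_CUBIC)
cv2.imwrite("pics/scene0z.png",S[:,:,::-1])
pts=np.array([[.4606,-.0822,.074],[.4563,-.002,.092],[.4763,.0777,.08],[.4646,-.162,.074]])
print(proj(pts,Ms),(proj(pts,Ms)-[180,140])*3.5)
E
```

```text
key [[ 0.46258478 -0.08047097  0.074     ]] palm [[ 0.45782208 -0.00145923  0.082     ]] round [[ 0.46780923 -0.16080014  0.074     ]] rk [[0.45499089 0.07836007 0.068     ]]
corners [[ 0.5147  0.1277  0.06  ]
 [ 0.5303 -0.2053  0.06  ]
 [ 0.4068 -0.2138  0.06  ]
 [ 0.3892  0.1245  0.06  ]]
[ 0.46026631 -0.04171085  0.06      ]
head [[ 0.6408  0.0673  0.1512]
 [ 0.6603 -0.0332  0.0777]
 [ 0.6807 -0.1758  0.0158]
 [ 0.6724 -0.0304  0.235 ]
 [ 0.6585  0.0663  0.1782]
 [ 0.6705 -0.1281  0.1877]]
tool axes cols
 [[-0.001  0.345 -0.939]
 [ 0.002 -0.939 -0.345]
 [-1.    -0.002  0.   ]]
[[285.52976869 236.34357925]
 [256.79326037 219.49502992]
 [236.18256405 209.65296578]
 [315.94696355 247.63611359]] [[369.35419042 337.20252736]
 [268.77641131 278.23260474]
 [196.63897417 243.78538025]
 [475.81437242 376.72639756]]
```

View pics/scene0z.png

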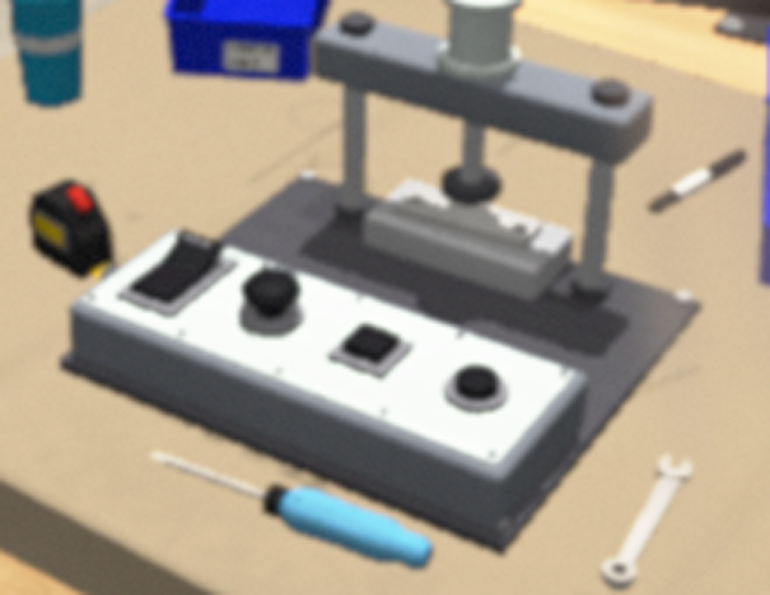

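Both views agree within about 2 mm:

| Point | World x (m) | World y (m) |
|---|---|---|
| Station origin | 0.460 | -0.0415 |
| rocker_far | 0.478 | 0.080 |
| key | 0.462 | -0.081 |
| palm | 0.458 | -0.002 |

Station yaw is about 3°. First I'll shut the fingers and align the tool with the station.

{"fn": "step_arm", "kwargs": {
  "plan": [
    [0,0,0,0.012,0,0],
    [0,0,0,0.012,0,0],
    [0,0,0,0.012,0,0],
    [0,0,0,0.012,0,0]
  ],
  "fingers": 1,
  "force": 40
}}

```text
t: 0.6
eef_pos: [0.2325, -0.6333, 0.2307]
tool_rot: [-0.017, -0.707, -0.017, 0.707]
contact_force: [-0.4, 0.5, 0.8]
gripper_width: 0.142
```

```bash
cat >> h.py <<'E'
def delta(target):
    o=bot.get_obs(); q=o["tool_rot"]; Rm=R.from_quat(np.r_[q[1:],q[0]]).as_matrix()
    d=np.asarray(target)-o["eef_pos"]; return np.round(Rm.T@d/0.04,3), np.round(Rm,3), np.round(o["eef_pos"],4)
E
python3 -c "
from h import *
print(*delta([.42,-.02,.17]),sep='\n'); print(delta([.478,.08,.12])[0])"
```

```text
[  1.531 -15.091  -5.414]
[[-0.     0.048 -0.999]
 [ 0.001 -0.999 -0.048]
 [-1.    -0.001  0.   ]]
[ 0.2325 -0.6333  0.2307]
[  2.783 -17.517  -6.982]
```

{"fn": "step_arm", "kwargs": {
  "plan": [
    [0.1,-0.8,-0.6,0,0,0],
    [0.1,-0.9,-0.6,0,0,0],
    [0.1,-0.9,-0.6,0,0,0],
    [0.1,-0.9,-0.6,0,0,0],
    [0.1,-0.9,-0.6,0,0,0],
    [0.1,-0.9,-0.6,0,0,0],
    [0.1,-0.9,-0.6,0,0,0],
    [0.1,-0.9,-0.6,0,0,0]
  ]
}}

```text
t: 1.6
eef_pos: [0.4105, -0.339, 0.1989]
tool_rot: [-0.018, -0.707, -0.018, 0.707]
contact_force: [-0.5, 0.1, 0.2]
gripper_width: -0.002
```

{"fn": "step_arm", "kwargs": {
  "plan": [
    [0.1,-0.9,-0.2,0,0,0],
    [0.1,-0.9,-0.2,0,0,0],
    [0.1,-0.9,-0.2,0,0,0],
    [0.1,-0.9,-0.2,0,0,0],
    [0.1,-0.9,-0.2,0,0,0],
    [0.1,-0.9,-0.2,0,0,0],
    [0.1,-0.9,-0.2,0,0,0],
    [0.1,-0.9,-0.2,0,0,0]
  ]
}}

```text
t: 2.6
eef_pos: [0.4594, -0.0484, 0.167]
tool_rot: [-0.018, -0.707, -0.018, 0.707]
contact_force: [0.3, 0.1, 0.1]
gripper_width: -0.0
```

```bash
python3 -c "
from h import *
print(*delta([.478,.08,.12]),sep='\n')
o=bot.get_obs(); p,d=bot.read_camera('wrist'); np.savez('w1.npz',p=p,d=d,pos=o['eef_pos'],q=o['tool_rot']); cv2.imwrite('pics/w1.png',p[:,:,::-1]); print(o['q'],o['gripper_width'],o['t'],o['contact_force'])
M=model('wrist',(o['eef_pos'],o['tool_rot']))
print(proj([[.478,.08,.08],[.458,-.002,.092],[.462,-.081,.074]],M))"
```

```text
[ 1.176 -3.184 -0.624]
[[-0.     0.05  -0.999]
 [-0.    -0.999 -0.05 ]
 [-1.     0.     0.   ]]
[ 0.4594 -0.0484  0.167 ]
[ 0.17453313  0.22143152 -0.23134553  2.10023583  0.06854364  0.82711104
 -1.61857561] -0.00044604518573644836 2.6 [0.26610649 0.14090223 0.13813825]
[[ 93.02506454 164.5350297 ]
 [193.22203377 198.40441745]
 [293.5305446  191.63356992]]
```

View pics/w1.png

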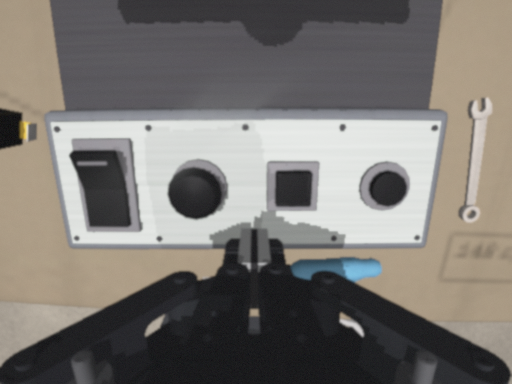

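Wrist view: key centre is at (293,189) against a predicted (293,192). The rocker's far half, with its rib, is at about (97,165) against (93,165). Mushroom is at (196,192). I'll refine the rocker.

```bash
python3 -c "
from h import *
w=np.load('w1.npz'); M=model('wrist',(w['pos'],w['q'])); D=w['d']
b=onz([(73,139),(131,139),(139,230),(82,230)],.066,M); print(b.round(4),b.mean(0).round(4))
k=onz([(269,162),(318,162),(316,210),(268,210)],.064,M); print(k.mean(0).round(4))
print('keytop',onz([(293.5,189)],.074,M).round(4),'deck',onz([(50,114),(443,114),(424,246),(73,246)],.06,M).mean(0).round(4))
uv=[(92,163),(97,163),(102,163),(97,155),(97,172),(98,180),(103,200),(110,220),(196,192),(200,192),(293,189),(77,152),(112,152),(76,147)]
print(np.c_[uv,dep(uv,D,M)].round(4))
"
```

```text
[[0.4955 0.1025 0.066 ]
 [0.4976 0.0538 0.066 ]
 [0.4169 0.0519 0.066 ]
 [0.4139 0.1042 0.066 ]] [0.456  0.0781 0.066 ]
[ 0.4635 -0.0815  0.064 ]
keytop [[ 0.4643 -0.0808  0.074 ]] deck [ 0.4626 -0.0425  0.06  ]
[[ 9.200e+01  1.630e+02  4.796e-01  7.980e-02  8.160e-02]
 [ 9.700e+01  1.630e+02  4.797e-01  7.600e-02  8.130e-02]
 [ 1.020e+02  1.630e+02  4.797e-01  7.230e-02  8.060e-02]
 [ 9.700e+01  1.550e+02  4.860e-01  7.560e-02  8.080e-02]
 [ 9.700e+01  1.720e+02  4.712e-01  7.920e-02  7.660e-02]
 [ 9.800e+01  1.800e+02  4.635e-01  8.080e-02  7.320e-02]
 [ 1.030e+02  2.000e+02  4.452e-01  7.960e-02  7.040e-02]
 [ 1.100e+02  2.200e+02  4.273e-01  7.480e-02  7.110e-02]
 [ 1.960e+02  1.920e+02  4.629e-01 -4.000e-03  9.090e-02]
 [ 2.000e+02  1.920e+02  4.632e-01 -7.100e-03  9.150e-02]
 [ 2.930e+02  1.890e+02  4.643e-01 -8.030e-02  7.430e-02]
 [ 7.700e+01  1.520e+02  4.874e-01  9.210e-02  7.980e-02]
 [ 1.120e+02  1.520e+02  4.887e-01  6.400e-02  7.960e-02]
 [ 7.600e+01  1.470e+02  4.888e-01  1.012e-01  6.520e-02]]
```

{"fn": "step_arm", "kwargs": {
  "plan": [
    [0.2,-0.79,-0.155,0,0,0],
    [0.2,-0.79,-0.155,0,0,0],
    [0.2,-0.79,-0.155,0,0,0],
    [0.2,-0.79,-0.155,0,0,0],
    [0.37,0,0,0,0,0],
    [0,0,0,0,0,0]
  ]
}}

```text
t: 3.4
eef_pos: [0.4768, 0.0769, 0.1192]
tool_rot: [-0.018, -0.706, -0.017, 0.708]
contact_force: [-0.8, -0.0, -0.4]
gripper_width: -0.0
```

{"fn": "step_arm", "kwargs": {
  "plan": [
    [0.25,0,0,0,0,0],
    [0.25,0,0,0,0,0],
    [0.2,0,0,0,0,0],
    [0.1,0,0,0,0,0],
    [0.1,0,0,0,0,0],
    [0.1,0,0,0,0,0]
  ]
}}

```text
t: 4.15
eef_pos: [0.4786, 0.0781, 0.0806]
tool_rot: [0.018, 0.707, 0.018, -0.706]
contact_force: [0.9, 0.1, 2.1]
gripper_width: 0.002
```

{"fn": "step_arm", "kwargs": {
  "plan": [
    [0.08,0,0,0,0,0],
    [0.08,0,0,0,0,0],
    [0.05,0,0,0,0,0],
    [0,0,0,0,0,0]
  ]
}}

```text
t: 4.65
eef_pos: [0.4778, 0.0779, 0.0719]
tool_rot: [-0.018, -0.707, -0.018, 0.707]
contact_force: [0.4, -0.2, 0.7]
gripper_width: -0.0
```

{"fn": "step_arm", "kwargs": {
  "plan": [
    [0.05,0,0,0,0,0],
    [0.05,0,0,0,0,0],
    [0,0,0,0,0,0]
  ]
}}

```text
t: 5.03
eef_pos: [0.478, 0.078, 0.0699]
tool_rot: [0.018, 0.707, 0.017, -0.707]
contact_force: [-7.0, -1.5, 25.9]
gripper_width: -0.0
```

Force rose to 26 N at z = 0.070, so the rocker is at its stop. Lifting and checking.

{"fn": "step_arm", "kwargs": {
  "plan": [
    [-0.2,0,0,0,0,0],
    [-0.8,0,0,0,0,0],
    [-0.8,0,0,0,0,0],
    [0,0,0,0,0,0],
    [0,0,0,0,0,0]
  ]
}}

```text
t: 5.65
eef_pos: [0.4772, 0.0776, 0.1394]
tool_rot: [-0.018, -0.706, -0.018, 0.707]
contact_force: [-0.1, -0.2, -1.1]
gripper_width: 0.002
```

```bash
python3 -c "
from h import *
o=bot.get_obs(); p,d=bot.read_camera('wrist'); np.savez('w2.npz',p=p,d=d,pos=o['eef_pos'],q=o['tool_rot']); cv2.imwrite('pics/w2.png',p[:,:,::-1])
s,_=bot.read_camera('scene');cv2.imwrite('pics/s2.png',cv2.resize(s[140:310,180:400],None,fx=3.5,fy=3.5)[:,:,::-1])
print(delta([.463,-.081,.135]))
M=model('wrist',(o['eef_pos'],o['tool_rot']))
print(proj([[.480,.079,.07],[.459,-.0015,.092],[.463,-.081,.074]],M))"
```

```text
(array([0.102, 3.943, 0.549]), array([[-0.002,  0.05 , -0.999],
       [-0.001, -0.999, -0.05 ],
       [-1.   ,  0.   ,  0.002]]), array([0.477 , 0.0776, 0.1389]))
[[252.1638268  198.30382674]
 [364.75129882 241.88464319]
 [457.31532521 230.55540189]]
```

View pics/w2.png

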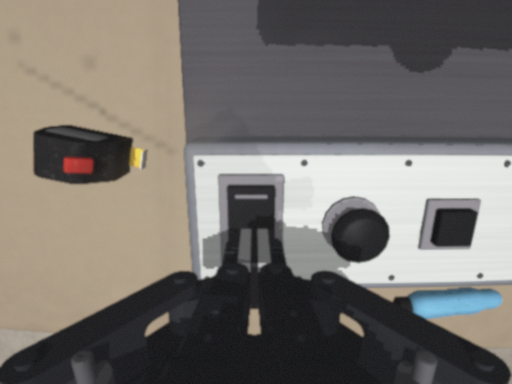

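View pics/s2.png

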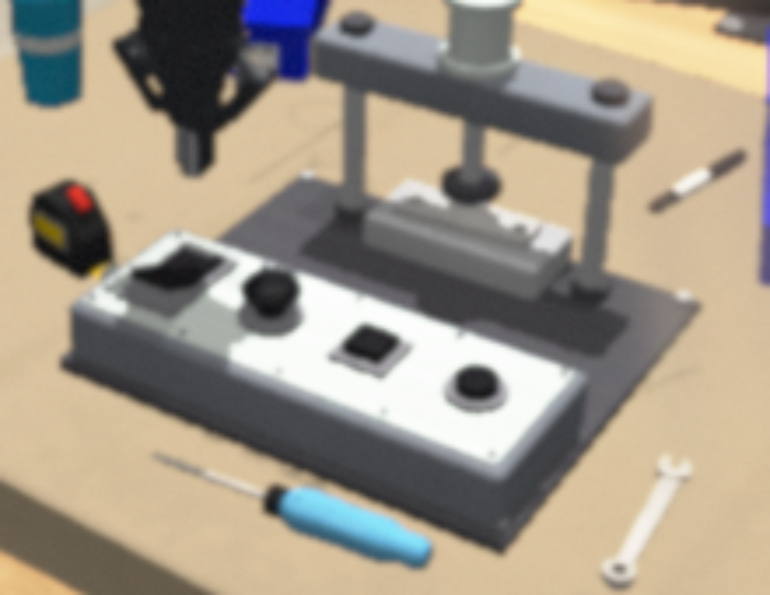

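The rocker has tipped: in the scene view its near half stands up, and the far half with the rib lies level at (252,197) in the wrist view. Next is the key.

{"fn": "step_arm", "kwargs": {
  "plan": [
    [0,0.7,0.1,0,0,0],
    [0,0.8,0.11,0,0,0],
    [0,0.8,0.11,0,0,0],
    [0,0.8,0.11,0,0,0],
    [0,0.84,0.12,0,0,0],
    [0.6,0,0,0,0,0],
    [0.5,0,0,0,0,0],
    [0,0,0,0,0,0]
  ]
}}

```text
t: 6.75
eef_pos: [0.462, -0.0804, 0.0942]
tool_rot: [-0.018, -0.705, -0.018, 0.709]
contact_force: [-0.3, 0.1, 0.9]
gripper_width: 0.001
```

```bash
python3 -c "
from h import *
print(delta([.463,-.081,.074]))
z=np.load('w2.npz'); M=model('wrist',(z['pos'],z['q']))
uv=[(240,192),(262,192),(252,190),(252,205)]
print(dep(uv,z['d'],M).round(4))"
```

```text
(array([ 0.504,  0.016, -0.026]), array([[-0.005,  0.05 , -0.999],
       [ 0.001, -0.999, -0.05 ],
       [-1.   , -0.001,  0.005]]), array([ 0.462 , -0.0804,  0.0942]))
[[0.4844 0.0882 0.0699]
 [0.4852 0.072  0.0697]
 [0.4866 0.0794 0.0704]
 [0.4751 0.0789 0.071 ]]
```

Rocker far half measures z = 0.070, which is level. Pressing the key (stop expected at z = 0.068).

{"fn": "step_arm", "kwargs": {
  "plan": [
    [0.2,0,0,0,0,0],
    [0.2,0,0,0,0,0],
    [0.1,0,0,0,0,0],
    [0.08,0,0,0,0,0],
    [0.04,0,0,0,0,0],
    [0,0,0,0,0,0]
  ]
}}

```text
t: 7.5
eef_pos: [0.4641, -0.0806, 0.0714]
tool_rot: [0.018, 0.707, 0.018, -0.707]
contact_force: [0.7, 0.2, 0.1]
gripper_width: 0.001
```

{"fn": "step_arm", "kwargs": {
  "plan": [
    [0.04,0,0,0,0,0],
    [0,0,0,0,0,0]
  ]
}}

```text
t: 7.75
eef_pos: [0.4641, -0.0806, 0.0697]
tool_rot: [0.018, 0.707, 0.018, -0.707]
contact_force: [0.2, -0.4, 1.0]
gripper_width: 0.001
```

{"fn": "step_arm", "kwargs": {
  "plan": [
    [0.04,0,0,0,0,0],
    [0.02,0,0,0,0,0],
    [0,0,0,0,0,0]
  ]
}}

```text
t: 8.12
eef_pos: [0.4641, -0.0806, 0.0675]
tool_rot: [0.018, 0.707, 0.018, -0.707]
contact_force: [-1.2, -0.5, 5.2]
gripper_width: -0.001
```

{"fn": "step_arm", "kwargs": {
  "plan": [
    [0.02,0,0,0,0,0],
    [0,0,0,0,0,0]
  ]
}}

```text
t: 8.38
eef_pos: [0.4642, -0.0806, 0.067]
tool_rot: [0.018, 0.707, 0.018, -0.707]
contact_force: [-2.4, 0.1, 8.6]
gripper_width: -0.0
```

{"fn": "step_arm", "kwargs": {
  "plan": [
    [0.025,0,0,0,0,0],
    [0,0,0,0,0,0]
  ]
}}

```text
t: 8.62
eef_pos: [0.4642, -0.0806, 0.0664]
tool_rot: [0.018, 0.707, 0.018, -0.707]
contact_force: [-4.3, 0.8, 14.6]
gripper_width: -0.001
```

14.6 N is well past the 2.5 N needed, and the tool is at the expected stop height. Lifting and checking.

{"fn": "step_arm", "kwargs": {
  "plan": [
    [-0.2,0,0,0,0,0],
    [-0.7,0,0,0,0,0],
    [-0.8,0,0,0,0,0],
    [0,0,0,0,0,0],
    [0,0,0,0,0,0]
  ]
}}

```text
t: 9.25
eef_pos: [0.4634, -0.0806, 0.133]
tool_rot: [-0.018, -0.707, -0.018, 0.707]
contact_force: [0.5, 0.2, -0.8]
gripper_width: 0.001
```

```bash
python3 -c "
from h import *
o=bot.get_obs(); p,d=bot.read_camera('wrist'); np.savez('w3.npz',p=p,d=d,pos=o['eef_pos'],q=o['tool_rot']); cv2.imwrite('pics/w3.png',p[:,:,::-1])
M=model('wrist',(o['eef_pos'],o['tool_rot']))
uv=proj([[.463,-.081,.068],[.47,-.081,.068],[.47,-.087,.068],[.47,-.075,.068],[.467,-.161,.074],[.51,-.081,.06],[.459,-.0015,.092],[.485,.079,.07]],M)
print(uv.round(0)); print(dep([u for u in uv if 0<=u[0]<511.4],d,M).round(4))
print(delta([.459,-.0015,.13]))"
```

```text
[[254. 204.]
 [255. 195.]
 [263. 196.]
 [247. 195.]
 [366. 207.]
 [258. 139.]
 [134. 216.]
 [ 34. 165.]]
[[ 0.4629 -0.081   0.0677]
 [ 0.47   -0.081   0.0681]
 [ 0.4698 -0.087   0.0673]
 [ 0.4695 -0.075   0.0665]
 [ 0.467  -0.161   0.0741]
 [ 0.5098 -0.081   0.0585]
 [ 0.4591 -0.0016  0.0922]
 [ 0.4848  0.0795  0.0694]]
(array([ 0.066, -1.979,  0.004]), array([[-0.002,  0.05 , -0.999],
       [ 0.   , -0.999, -0.05 ],
       [-1.   , -0.   ,  0.002]]), array([ 0.4631, -0.0806,  0.1326]))
```

View pics/w3.png

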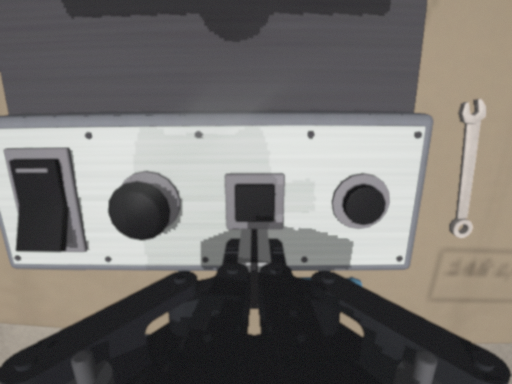

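The key top (255,200) measures z = 0.0675, down at its stop. The round button (362,204) is untouched at 0.074. Palm crown is at (0.459, -0.0015, 0.092). Pressing the mushroom.

{"fn": "step_arm", "kwargs": {
  "plan": [
    [0,-0.6,0,0,0,0],
    [0,-0.78,0,0,0,0],
    [0,-0.6,0,0,0,0],
    [0.4,0,0,0,0,0],
    [0.3,0,0,0,0,0],
    [0.1,0,0,0,0,0],
    [0,0,0,0,0,0]
  ]
}}

```text
t: 10.18
eef_pos: [0.4597, -0.0018, 0.101]
tool_rot: [-0.018, -0.706, -0.017, 0.707]
contact_force: [0.4, -0.5, 0.4]
gripper_width: -0.002
```

{"fn": "step_arm", "kwargs": {
  "plan": [
    [0.15,0,0,0,0,0],
    [0.1,0,0,0,0,0],
    [0.1,0,0,0,0,0],
    [0.06,0,0,0,0,0],
    [0,0,0,0,0,0]
  ]
}}

```text
t: 10.8
eef_pos: [0.4601, -0.0016, 0.0851]
tool_rot: [0.018, 0.707, 0.018, -0.707]
contact_force: [-0.5, -1.3, 3.8]
gripper_width: 0.003
```

{"fn": "step_arm", "kwargs": {
  "plan": [
    [0.05,0,0,0,0,0],
    [0.03,0,0,0,0,0],
    [0.02,0,0,0,0,0],
    [0,0,0,0,0,0]
  ]
}}

```text
t: 11.3
eef_pos: [0.4602, -0.0016, 0.0819]
tool_rot: [0.018, 0.707, 0.018, -0.707]
contact_force: [-3.4, -0.9, 14.2]
gripper_width: -0.002
```

{"fn": "step_arm", "kwargs": {
  "plan": [
    [0.015,0,0,0,0,0],
    [0,0,0,0,0,0],
    [0,0,0,0,0,0],
    [0,0,0,0,0,0]
  ]
}}

```text
t: 11.8
eef_pos: [0.4603, -0.0016, 0.0818]
tool_rot: [0.018, 0.707, 0.017, -0.707]
contact_force: [-5.3, -1.3, 20.8]
gripper_width: -0.001
```

```bash
python3 -c "
from h import *
o=bot.get_obs(); print(o['eef_pos'],o['contact_force'],o['t'])
s,_=bot.read_camera('scene');cv2.imwrite('pics/s4.png',cv2.resize(s[140:310,180:400],None,fx=3.5,fy=3.5)[:,:,::-1])
t,_=bot.read_camera('top');cv2.imwrite('pics/t4.png',cv2.resize(t[100:290,160:400],None,fx=3,fy=3)[:,:,::-1])
o=bot.get_obs(); print(o['eef_pos'],o['contact_force'],o['t'])"
```

```text
[ 0.46030579 -0.00157166  0.08179377] [-5.25735531 -1.26078209 20.80299779] 11.8
[ 0.46031775 -0.00157635  0.08182115] [-6.98432655 -2.0596297  20.79855309] 11.9
```

View pics/s4.png

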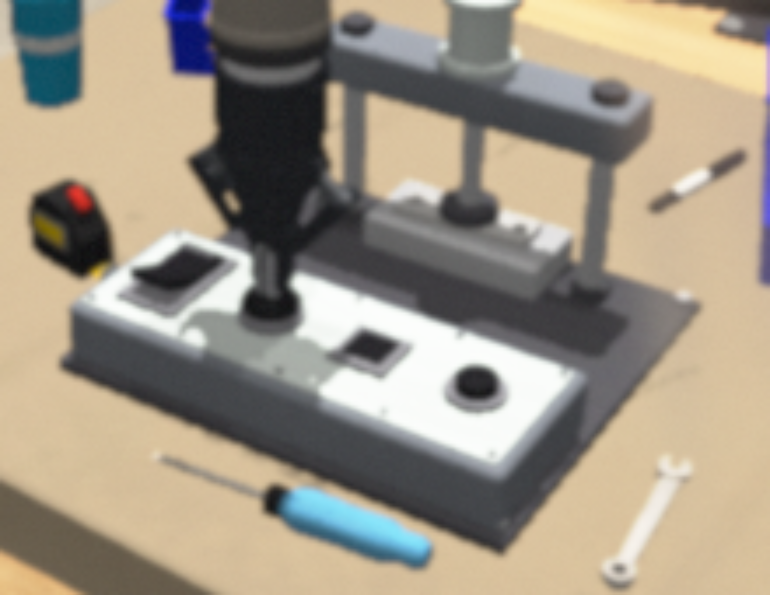

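View pics/t4.png

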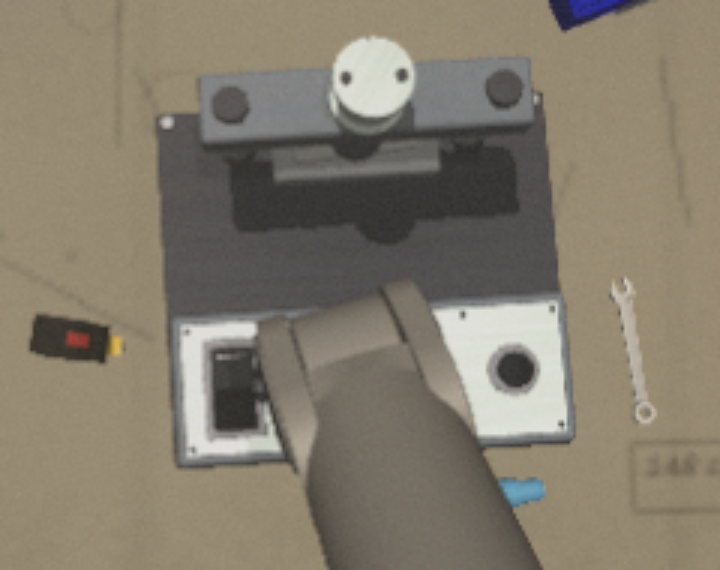

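In the scene view the ram foot has come down onto the plate (470,210, before at 470,185). The mushroom is down at its stop under about 21 N, the key is in at (375,345), the rocker is on, and the tools have not moved. Handing in while holding.

```bash
python3 -c "
from station import bot
print(bot.hand_in()); o=bot.get_obs(); print(o['t'],o['eef_pos'],o['contact_force'])"
```

```text
the job is handed in; nothing more can be done
None
the job is handed in; nothing more can be done
```

The press is closed onto its plate, and I handed the job in at about 11.9 s with the closed fingers still holding the mushroom button down.

- **Rocker:** I tipped it first. The force rose to 26 N at the stop, and its far half measured level at z = 0.070.
- **Key:** I pressed it second. It stayed in after I lifted off, with its top at 0.0675 (stop is 0.068).
- **Mushroom button:** I pressed it last, to z = 0.082, the expected stop, and held it at about 21 N.
- **Ram and surroundings:** The last pictures showed the ram foot down on the plate and the round button up. It had measured 0.074 just before the mushroom press. The plate and the tools looked unmoved, though the arm hid part of the screwdriver in the top view.

No check failed. The only disagreement was 1 to 3 mm between cameras on where the controls were, well inside what pressing needed.

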